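# Put three mixed-up sample closures back in their own trays

## Task

The three white samples on the cap-sorting bench stand in one another's trays: put the round jar lid in the round dish, the square flip-top cap in the square tray and the measuring scoop in the long tray, lying lengthwise, each upright and in the middle of its tray. Every tray is taken, so park one sample on the empty black mat (or any free spot) meanwhile; leave the blue and the yellow bottle cap lying where they are.

Things in the scene. Friction and masses are not known exactly. Their poses are not given: they have to be found in the camera images.
- jar_lid: White ribbed round screw lid, 60 mm diameter, 30 mm high, solid, closed top up. Origin: centre of its underside, z up. At the start it stands upright in the square tray. 20-45 g.
- flip_cap: White square flip-top cap, 46 x 46 mm, 35 mm high, with a grey seam half way up. Origin: centre of its underside, x and y square to its sides (small thumb lip on the -x side, for looks only), z up. At the start it stands upright in the long tray. 25-50 g.
- scoop: White measuring scoop, 110 mm long, standing in the round dish: open cup 42 mm wide at the foot, 46 at the rim, 36 high, wall 3, with a flat handle 14 mm wide, its top 35 mm up, sticking out over the dish's rim. Origin: level with the cup's underside, at mid-length; x runs along the handle to its end (x = +55 mm), cup centre at x = -32 mm, z up. Grip the cup along y. 30-55 g.
- round_dish: Fixed to the bench; its place differs from start to start. Grey round dish, 112 mm outer diameter, floor 3 mm thick, rim 8 mm high and 3 mm thick. Origin: centre of its underside on the bench. Home of the jar lid.
- square_tray: Fixed to the bench; its place differs from start to start. Grey square tray, 112 x 112 mm outside, floor 3 mm thick, rim 8 mm high and 3 mm thick. Origin: centre of its underside on the bench. Home of the flip-top cap.
- long_tray: Fixed to the bench; its place differs from start to start. Grey oblong tray, 160 mm (along its x) by 96 mm (along its y) outside, floor 3 mm thick, rim 8 mm high and 3 mm thick. Origin: centre of its underside on the bench. Home of the scoop, lengthwise; the handle may point either way.
- mat: Fixed to the bench; its place differs from start to start. Black square rubber mat, 110 x 110 mm, 3 mm thick, empty: the free spot. Origin: centre of its underside on the bench.
- blue_cap: Blue bottle cap, 34 mm diameter, 18 mm high, lying loose on the bench between the trays; a bystander, to be left alone. Origin: centre of its underside.
- yellow_cap: Yellow bottle cap, 40 mm diameter, 16 mm high, lying loose on the bench between the trays; a bystander, to be left alone. Origin: centre of its underside.
Not all that is in view belongs to the job. Leave any brown or purple look-alike of the round_dish alone.

How it is judged:
At the end, for the whole second after the job is handed in: Jar lid in the round dish, flip-top cap in the square tray, scoop in the long tray: each origin within 15 mm of the tray's centre in plan and under 7 mm above the tray's underside, upright within 0.1 rad, released, at rest; scoop within 0.3 rad of the tray's length, either way round (horizontal distance between jar_lid and round_dish below 0.015 m and z of jar_lid in the frame of round_dish below 0.007 m and angle between each of jar_lid, flip_cap, scoop's own z axis and vertical below 0.1 rad and linear speed of each of jar_lid, flip_cap, scoop below 0.02 m/s and angular speed of each of jar_lid, flip_cap, scoop below 0.2 rad/s and contact force between each of jar_lid, flip_cap, scoop and the fingers below 0.05 N and horizontal distance between flip_cap and square_tray below 0.015 m and z of flip_cap in the frame of square_tray below 0.007 m and horizontal distance between scoop and long_tray below 0.015 m and z of scoop in the frame of long_tray below 0.007 m and angle between the x axis of scoop and the x axis of long_tray, either way round below 0.3 rad); the robot touches nothing.
It fails at once if the blue bottle cap is pushed or carried more than 30 mm away (distance of blue_cap from where it was at the start of the episode above 0.03 m).
It fails at once if the yellow bottle cap is pushed or carried more than 30 mm away (distance of yellow_cap from where it was at the start of the episode above 0.03 m).
It also fails if it takes over 104 s, if anything falls off the work surface, if the arm or the gripper's body presses on something with over 40 N, if the wrist force passes 120 N, or if a joint passes its speed limit or range.

## Robot

A 6-joint arm with a two-finger parallel gripper is mounted at the origin on the work surface. World frame = base frame: x ahead of the robot, y to its left, z up, the work surface at z = 0. Lengths are in m, angles in rad, forces in N, time in s.
With the tool pointing down it reaches from about 0.35 to 0.875 m from the base axis. Payload 15.5 kg.
Tool frame: the origin (TCP) lies between the finger pads; the fingertips stand 14 mm ahead of it and the grasp point (between the pads) lies 5 mm behind it (tip_extent is the distance from the TCP to the fingertips, in m); z points along the fingers, y is the direction in which the jaws open and shut (so a half turn about z gives the same grasp; the last joint's range is limited). The gripper opens to 85 mm and grips with 20 to 120 N. Pads are 22 mm wide; open, the fingers measure 114 mm over their backs; the gripper's body (76 mm by 85 mm) begins 54 mm behind the grasp point. The pads swing forward as they close: fully open they stand 13 mm farther back than shut.
Start: joints at [-1.28, 0.494, 1.345, -0, 1.302, -0.096], TCP at [0.235, -0.579, 0.245] pointing down, gripper open.
Joint ranges: [-2.91, 2.91], [-0.82, 2.16], [0.22, 2.67], [-1.22, 4.37], [0.12, 2.79], [-3.08, 3.08]. Speed limits (rad/s): [1.89, 1.89, 2.57, 3.01, 3.01, 3.01].

## Interface

Orientations are given as a unit quaternion [x, y, z, w].
In Python, from station import get_state, read_camera, camera_params, job_done, trace, pinpoint, tip_extent gives the robot as it stands.
- The arm moves only by the tool carry_out, never from a script. Its argument "targets" is one flat list of numbers, 7 for each row, row after row: the closure, from 0 (fully open) to 1 (shut), then the shift along the tool's x, y, z in units of 50 mm (1.0 is 50 mm), then the turn, a rotation vector about the tool's x, y, z in degrees. In form: [gripper, dx, dy, dz, rx, ry, rz, gripper, dx, dy, dz, rx, ry, rz, ...]. A call has exactly 10 rows; each row is the pose to reach, as a shift and turn from the pose measured when the call began, along the tool's axes at that moment; what a row does not reach only later rows make up. A row lasts 1/8 s, in which the tool goes at most 62.5 mm and 10.7 degrees, less where a joint would pass 70% of its speed; a pose out of reach is approached as far as the arm can. A call with a gripper value outside its range is refused whole. The fingers move at their own pace and stop on an object; the grip force is fixed at half the most. Time passes only in rows, so rows that repeat a pose let the fingers close, or fill a call up. It gives the time, the measured TCP pose, the force and the opening at its end, in the units of the state.
- get_state(): the state, without advancing time (a new reading comes with each control period).
- read_camera(name): name is "scene" or "top" or "wrist"; returns the picture (400x640x3 uint8, red, green, blue); there is no depth.
- camera_params(name): a dict with "K" (3x3 intrinsics, pixels), "extrinsics" (4x4, takes a point from camera to world coordinates). Camera axes: x right, y down, z forward; pixel columns grow to the right and rows downward; lengths in m; the calibration is good to about 2 mm. A picture is of the moment at which its call begins: read the wrist's pose just before it. camera_params takes no time and is no camera call; for the wrist camera it gives the pose at the moment of the call.
- job_done(): hands the job in, once; it reports no verdict.
Trained networks look in the newest picture that a camera, given by its name, has taken for a name from the list of things; names that differ only in an ending like _2 or _b are one class to them, and where a whole thing is asked for, a point or a joint stands for the part that bears it (a point fixed in the world has none). Each returns a list of dicts, best first, with "score" (0 to 1); they miss things now and then, are a little off and sometimes report something else, mostly with a low value. They report only what shows in the picture. A call takes as long as a camera call. They do not tell look-alikes from the thing itself.
- trace(camera, name): "mask" (400x640 bool, what is visible of it).
- pinpoint(camera, name): "position" ([x, y, z] in m, in world coordinates, good to about 4 mm: a listed point, or the origin of a listed thing).
The state is a dict: "clock": time; "qpos": joint angles; "qvel": joint speeds; "effort": joint torques, N m; "ee_pos": TCP position; "orientation": TCP orientation; "wrist_force": force on the tool from outside, world axes, zero at the start; "torque": the same for the moment, N m; "gripper_width": finger opening in m.
Only numpy, scipy, OpenCV 4.12 (cv2) and the standard library are available. Lean on these libraries where they do the work, as an engineer would, in place of code of your own. Each camera call takes 0.05 s, during which the arm holds its last target.

## Working session

There is one attempt and no reset: what is moved stays moved. The work goes in short steps, Python scripts to look and compute and a tool call to move; the robot and the scene stay as the last step left them, time stands still between calls to the robot, and variables do not carry over. Pictures are saved under pics/ and viewed, and the job is handed in when it is done.

Besides the shell and the picture viewer there is one more tool, called after ">>>" in YAML: its name, and indented under it one key for each argument. carry_out: Moves the arm, as the interface text tells. Its arguments: {"type":"object","properties":{"targets":{"type":"array","items":{"type":"number"}}},"required":["targets"]}

```bash
ls; mkdir -p pics; python3 - <<'E'
from station import *
import cv2
s=get_state();print(s)
for c in ["scene","top","wrist"]:
    im=read_camera(c);cv2.imwrite(f"pics/{c}0.png",im[:,:,::-1])
for n in ["jar_lid","flip_cap","scoop","round_dish","square_tray","long_tray","mat","blue_cap","yellow_cap"]:
    for c in ["top","scene"]:
        print(n,c,[(round(d["score"],2),[round(float(v),3) for v in d["position"]]) for d in pinpoint(c,n)])
print(camera_params("top"))
E
```

```text
pics
{'clock': 0.0, 'qpos': array([-1.28048797e+00,  4.94195985e-01,  1.34614192e+00, -6.43771045e-06,
        1.30249846e+00, -9.54988190e-02]), 'qvel': array([-0.00045629,  0.0017007 , -0.00047631, -0.00012665, -0.00150345,
        0.00151939]), 'effort': array([-6.54813703e-03, -8.82172751e+01, -3.83869672e+01, -7.83512423e-04,
        9.77043179e-03,  1.02825720e-05]), 'ee_pos': array([ 0.23509353, -0.57872322,  0.24468863]), 'orientation': array([ 9.81451374e-01,  1.91710235e-01, -6.35644583e-05, -6.18606530e-04]), 'wrist_force': array([-1.00235597, -0.08896521,  0.45150289]), 'torque': array([0.00726906, 0.02264353, 0.02559562]), 'gripper_width': 0.08547129158903108}
jar_lid top [(0.86, [0.419, 0.204, 0.002])]
jar_lid scene [(0.67, [0.42, 0.2, 0.004])]
flip_cap top [(0.86, [0.633, 0.167, 0.002])]
flip_cap scene [(0.67, [0.639, 0.172, -0.001])]
scoop top [(0.97, [0.448, -0.188, 0.003])]
scoop scene [(0.86, [0.452, -0.189, 0.008])]
round_dish top [(0.83, [0.456, -0.213, -0.001]), (0.77, [0.316, -0.188, -0.004])]
round_dish scene [(0.97, [0.214, -0.345, 0.001]), (0.75, [0.454, -0.
[... 389 characters left out ...]
183, 0.003])]
mat scene [(0.76, [0.655, -0.185, -0.004])]
blue_cap top [(0.67, [0.431, 0.196, -0.006]), (0.64, [0.438, 0.016, -0.004])]
blue_cap scene [(0.5, [0.435, 0.017, -0.002])]
yellow_cap top [(0.6, [0.624, -0.016, 0.002])]
yellow_cap scene [(0.62, [0.626, -0.02, -0.003])]
{'K': array([[488.99385285,   0.        , 315.59197634],
       [  0.        , 488.99385285, 198.71534179],
       [  0.        ,   0.        ,   1.        ]]), 'extrinsics': array([[ 0.02558243, -0.9950834 ,  0.09567954,  0.35140181],
       [-0.99955478, -0.02693214, -0.0128417 , -0.03430871],
       [ 0.01535542, -0.09530842, -0.99532935,  1.05704709],
       [ 0.        ,  0.        ,  0.        ,  1.        ]])}
```

View pics/top0.png

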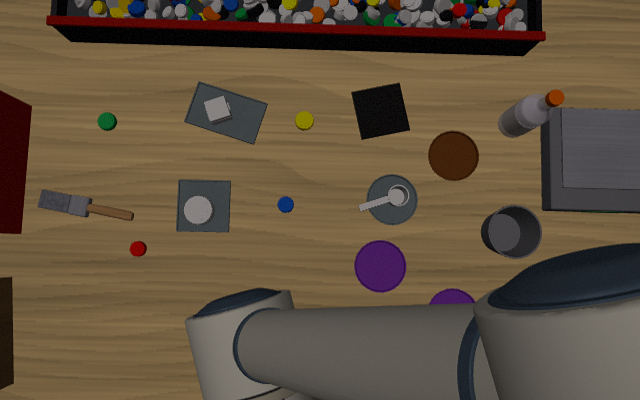

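View pics/scene0.png

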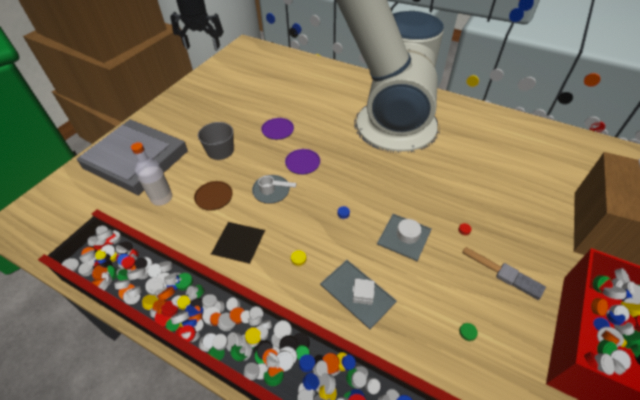

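```bash
python3 - <<'E'
import cv2
im=cv2.imread("pics/top0.png");
print(im.shape)
cv2.imwrite("pics/crop_t1.png",cv2.resize(im[20:200,170:470],None,fx=2.6,fy=2.6,interpolation=cv2.INTER_CUBIC))
cv2.imwrite("pics/crop_t2.png",cv2.resize(im[100:300,170:470],None,fx=2.6,fy=2.6,interpolation=cv2.INTER_CUBIC))
E
```

```text
(400, 640, 3)
```

Top view: the grey round dish at (392,199) holds the scoop, with the cup at (398,196) and the handle end at (361,208). The brown disc at (453,155) and the purple ones at (380,266) and (452,310) are look-alikes. The square tray is at (204,206) with the lid at (198,210), and the long tray is at (227,112) with the flip cap at (218,109). The mat is at (381,111), blue cap at (286,204), yellow cap at (304,120). I'll confirm with an enlarged crop and measure from the masks.

```bash
cat > h.py <<'E'
import numpy as np,cv2
from station import *
def back(c,px,z,P=None):
    P=P or camera_params(c);K=P["K"];T=P["extrinsics"]
    px=np.atleast_2d(px).astype(float)
    d=np.c_[(px[:,0]-K[0,2])/K[0,0],(px[:,1]-K[1,2])/K[1,1],np.ones(len(px))]@T[:3,:3].T
    o=T[:3,3];return (o+d*((z-o[2])/d[:,2])[:,None])[:,:2]
def proj(c,p,P=None):
    P=P or camera_params(c);T=P["extrinsics"];q=(np.atleast_2d(p)-T[:3,3])@T[:3,:3]
    q=q@P["K"].T;return q[:,:2]/q[:,2:]
E
python3 - <<'E'
from h import *
im=read_camera("top")
g=im.copy()
zt={"jar_lid":.033,"flip_cap":.038,"scoop":.039,"round_dish":.006,"square_tray":.006,"long_tray":.006,"mat":.003,"blue_cap":.018,"yellow_cap":.016}
for n,z in zt.items():
    for d in trace("top",n)[:2]:
        m=d["mask"].astype(np.uint8)
        cs,_=cv2.findContours(m,0,2);c=max(cs,key=cv2.contourArea)
        w=back("top",c[:,0,:],z)
        r=cv2.minAreaRect((w*1000).astype(np.float32))
        print(n,round(d["score"],2),"px",cv2.boundingRect(c),"rect",np.round(r[0],1),np.round(r[1],1),round(r[2],1))
        cv2.drawContours(g,[c],-1,(255,0,0),1)
cv2.imwrite("pics/crop_t3.png",cv2.resize(g[60:260,160:440],None,fx=2.8,fy=2.8,interpolation=cv2.INTER_CUBIC)[:,:,::-1])
cv2.imwrite("pics/crop_t4.png",cv2.resize(im[60:260,160:440],None,fx=2.8,fy=2.8,interpolation=cv2.INTER_CUBIC)[:,:,::-1])
E
```

```text
jar_lid 0.69 px (184, 195, 30, 30) rect [420.5 196.4] [62.2 58.5] 65.1
flip_cap 0.97 px (204, 96, 28, 29) rect [634.2 165.4] [57.8 47.5] 20.6
scoop 0.71 px (359, 185, 50, 26) rect [ 457.1 -189. ] [ 43.6 107.2] 8.8
round_dish 0.96 px (429, 132, 50, 49) rect [ 555.1 -346.2] [107.  107.2] 64.4
round_dish 0.91 px (430, 288, 45, 17) rect [ 253.3 -342.4] [32.6 94.3] 5.0
square_tray 0.74 px (176, 180, 55, 52) rect [431.6 193.3] [110.  114.7] 1.5
long_tray 0.62 px (184, 81, 84, 63) rect [638.  154.5] [164.   98.9] 73.5
mat 0.75 px (278, 196, 16, 17) rect [439.5  16.8] [34.7 32.4] 1.7
blue_cap 0.56 px (278, 196, 16, 16) rect [439.3  17.2] [32.5 31.4] 28.2
blue_cap 0.41 px (368, 174, 50, 52) rect [ 455.4 -212.6] [109.5 104.8] 9.6
yellow_cap 0.68 px (295, 111, 19, 20) rect [621.4 -18.2] [42.1 39.1] 1.7
```

View pics/crop_t4.png

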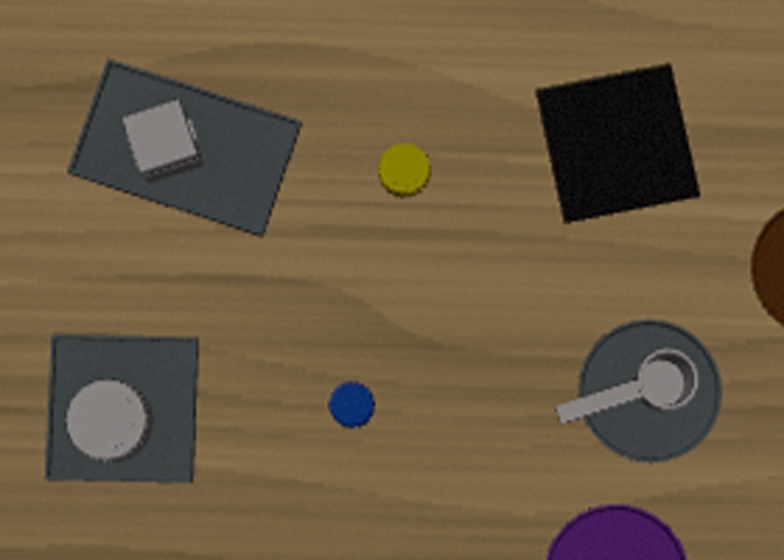

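View pics/crop_t3.png

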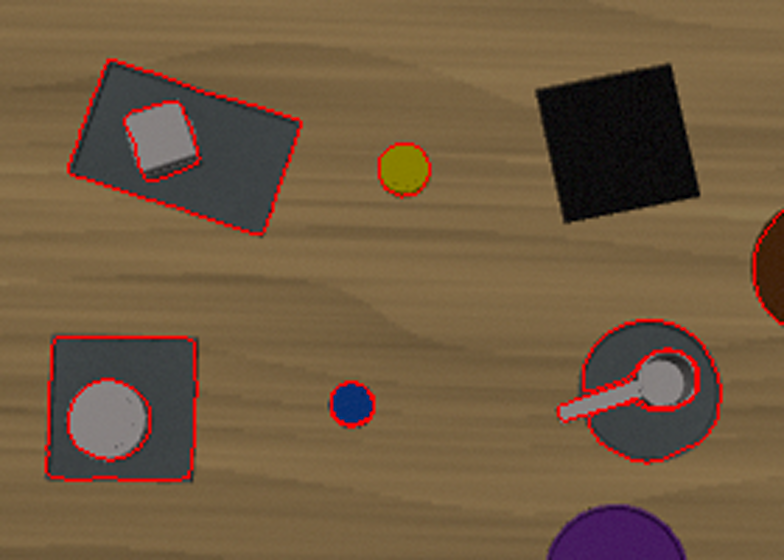

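The crops confirm it: the only grey round dish is the one with the scoop, at (392,199), and the brown and purple discs are look-alikes. Next, a precise fit from the bright top faces.

```bash
python3 - <<'E'
from h import *
im=cv2.cvtColor(cv2.imread("pics/top0.png"),cv2.COLOR_BGR2GRAY)
hsv=cv2.cvtColor(cv2.imread("pics/top0.png"),cv2.COLOR_BGR2HSV)
def comp(x0,y0,x1,y1,thr):
    m=np.zeros_like(im);m[y0:y1,x0:x1]=(im[y0:y1,x0:x1]>thr)
    n,l,s,c=cv2.connectedComponentsWithStats(m);i=1+np.argmax(s[1:,4]);
    m=(l==i).astype(np.uint8);return max(cv2.findContours(m,0,1)[0],key=cv2.contourArea)[:,0,:]
def rep(n,c,z):
    w=(back("top",c,z)*1000).astype(np.float32);r=cv2.minAreaRect(w);ce,ra=cv2.minEnclosingCircle(w)
    print(n,"rect",np.round(r[0],1),np.round(r[1],1),round(r[2],1),"circ",np.round(ce,1),round(ra,1),"mean",w.mean(0))
print(im[209,180:230],im[100:125,218])
rep("lid",comp(182,190,218,228,110),.033)
rep("cap",comp(200,90,235,125,115),.038)
rep("scoop",comp(355,180,415,215,110),.038)
# dish: fit ellipse on mask of grey low-sat
m=cv2.inRange(hsv,(0,0,30),(180,70,140)); 
mm=np.zeros_like(m);mm[165:235,355:425]=m[165:235,355:425]
c=max(cv2.findContours(mm,0,1)[0],key=cv2.contourArea)[:,0,:]
rep("dish",c,.006)
print(tip_extent() if callable(tip_extent) else tip_extent)
E
```

```text
[ 67  66  65  75 133 132 132 129 130 130 133 131 131 131 131 130 130 133
 132 130 130 129 132 132 132 132 131 130 130 130 133 131  65  43  51  65
  65  65  65  67  64  66  66  64  63  66  67  68  63  50] [130 129 129 131 129 129 130 130 131 130 131 132 131 130 131 131 130 135
 107  54  70  54  43  53  66]
lid rect [421.1 199.4] [55.4 55.6] 47.1 circ [420.7 199. ] 29.2 mean [421.04477 199.31476]
cap rect [637.4 168.7] [42.7 43.6] 20.6 circ [637.2 168. ] 29.7 mean [637.4328  168.29189]
scoop rect [ 457.3 -189.2] [ 43.4 106.7] 8.8 circ [ 449.3 -190.8] 54.2 mean [ 457.24094 -203.87859]
dish rect [ 456.6 -212.1] [112.1 110.7] 63.6 circ [ 453.2 -204.1] 64.7 mean [ 454.388  -206.7694]
0.014
```

```bash
python3 - <<'E'
from h import *
a=back("top",[[160+668/2.8-.3,60+379/2.8-.3]],.039)[0];b=back("top",[[160+559/2.8-.3,60+415/2.8-.3]],.038)[0]
print(a,b,np.linalg.norm(a-b),np.degrees(np.arctan2(*(b-a)[::-1])))
im=cv2.imread("pics/top0.png");cv2.imwrite("pics/sc.png",cv2.resize(im[175:230,350:420],None,fx=10,fy=10,interpolation=cv2.INTER_CUBIC))
E
```

```text
[ 0.46167023 -0.22072014] [ 0.43250503 -0.1394933 ] 0.08630415724337481 109.75111348024647
```

View pics/sc.png

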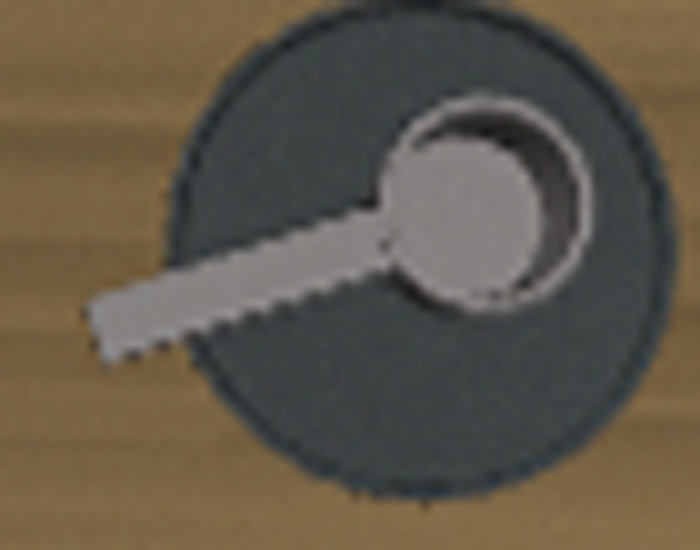

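```bash
cat >> h.py <<'E'
from scipy.spatial.transform import Rotation as R
def rel(x,y,z,psi,s=None):
    "target TCP mm, tool x heading deg, pointing down -> numbers for a row"
    s=s or get_state();p=np.array([x,y,z])/1000
    R0=R.from_quat(s["orientation"]);R1=R.from_euler("z",psi,degrees=True)*R.from_euler("x",180,degrees=True)
    t=R0.inv().apply(p-s["ee_pos"])/.05;r=(R0.inv()*R1).as_rotvec(degrees=True)
    return np.round(np.r_[t,r],2).tolist()
def st():
    s=get_state();m=R.from_quat(s["orientation"]).as_matrix()
    print("t",round(s["clock"],2),"tcp",np.round(s["ee_pos"]*1000,1),"psi",round(np.degrees(np.arctan2(m[1,0],m[0,0])),1),"tilt",round(np.degrees(np.arccos(-m[2,2])),2),"w",round(s["gripper_width"]*1000,1),"F",np.round(s["wrist_force"],1))
E
python3 -c "
from h import *
print(rel(637.5,168.5,180,20.6),rel(430,-220,245,20.6))"
```

```text
[13.08, -10.83, 1.31, 0.0, -0.0, 1.5] [6.31, -5.19, 0.01, 0.0, -0.0, 1.5]
```

>>> carry_out:
  targets: [0, 13.08, -10.83, 0.5, 0, 0, 1.5, 0, 13.08, -10.83, 0.5, 0, 0, 1.5, 0, 13.08, -10.83, 0.5, 0, 0, 1.5, 0, 13.08, -10.83, 0.5, 0, 0, 1.5, 0, 13.08, -10.83, 1.3, 0, 0, 1.5, 0, 13.08, -10.83, 1.3, 0, 0, 1.5, 0, 13.08, -10.83, 1.3, 0, 0, 1.5, 0, 13.08, -10.83, 1.3, 0, 0, 1.5, 0, 13.08, -10.83, 1.3, 0, 0, 1.5, 0, 13.08, -10.83, 1.3, 0, 0, 1.5]

```text
clock: 2.8
ee_pos: [0.5312, -0.0283, 0.202]
orientation: [0.984, 0.179, 0.0, 0.0]
wrist_force: [1.2, -1.0, 0.1]
gripper_width: 0.0856
```

```bash
python3 -c "
from h import *
st();print(rel(637.5,168.5,100,20.6),rel(637.5,168.5,28,20.6))"
```

```text
t 2.8 tcp [531.2 -28.3 202. ] psi 20.6 tilt 0.04 w 85.6 F [ 1.2 -1.   0.1]
[3.37, -2.94, 2.04, 0.02, -0.03, 0.01] [3.37, -2.94, 3.48, 0.02, -0.03, 0.01]
```

>>> carry_out:
  targets: [0, 3.37, -2.94, 2.04, 0, 0, 0, 0, 3.37, -2.94, 2.04, 0, 0, 0, 0, 3.37, -2.94, 2.04, 0, 0, 0, 0, 3.37, -2.94, 2.04, 0, 0, 0, 0, 3.37, -2.94, 2.04, 0, 0, 0, 0, 3.37, -2.94, 2.04, 0, 0, 0, 0, 3.37, -2.94, 2.04, 0, 0, 0, 0, 3.37, -2.94, 2.04, 0, 0, 0, 0, 3.37, -2.94, 2.04, 0, 0, 0, 0, 3.37, -2.94, 2.04, 0, 0, 0]

```text
clock: 4.05
ee_pos: [0.6373, 0.1684, 0.1003]
orientation: [0.984, 0.179, 0.0, 0.0]
wrist_force: [-0.4, 0.2, 0.2]
gripper_width: 0.0854
```

```bash
python3 -c "
from h import *
st();P=camera_params('wrist');im=read_camera('wrist')
print(rel(637.5,168.5,28,20.6))
c=np.array([637.5,168.5]);a=np.radians(20.6);u=np.array([np.cos(a),np.sin(a)]);v=np.array([-u[1],u[0]])
q=[np.r_[c+23*(i*u+j*v),38]/1000 for i,j in((1,1),(1,-1),(-1,-1),(-1,1))]
cv2.polylines(im,[proj('wrist',np.array(q),P).astype(int)],True,(255,0,0),1)
cv2.imwrite('pics/w1.png',im[:,:,::-1])"
```

```text
t 4.05 tcp [637.3 168.4 100.3] psi 20.6 tilt 0.05 w 85.4 F [-0.4  0.2  0.2]
[0.0, 0.0, 1.44, 0.02, -0.04, -0.0]
```

View pics/w1.png

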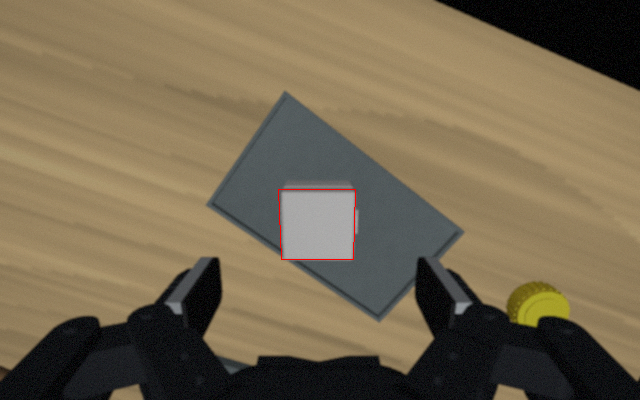

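The projected outline sits on the cap (280–355, 190–260), so the calibration is good. Descending.

>>> carry_out:
  targets: [0, 0, 0, 0.5, 0, 0, 0, 0, 0, 0, 1.0, 0, 0, 0, 0, 0, 0, 1.3, 0, 0, 0, 0, 0, 0, 1.44, 0, 0, 0, 0, 0, 0, 1.44, 0, 0, 0, 1, 0, 0, 1.44, 0, 0, 0, 1, 0, 0, 1.44, 0, 0, 0, 1, 0, 0, 1.44, 0, 0, 0, 1, 0, 0, 1.44, 0, 0, 0, 1, 0, 0, 1.44, 0, 0, 0]

```text
clock: 5.35
ee_pos: [0.6378, 0.1685, 0.0291]
orientation: [0.984, 0.179, 0.001, 0.0]
wrist_force: [-1.6, -1.0, 7.3]
gripper_width: 0.0449
```

```bash
python3 -c "
from h import *
st();im=read_camera('wrist');cv2.imwrite('pics/w2.png',im[:,:,::-1])
im=read_camera('scene');cv2.imwrite('pics/s2.png',cv2.resize(im[220:340,300:460],None,fx=4,fy=4,interpolation=2)[:,:,::-1])"
```

```text
t 5.35 tcp [637.8 168.5  29.1] psi 20.6 tilt 0.11 w 44.9 F [-1.6 -1.   7.3]
```

View pics/w2.png

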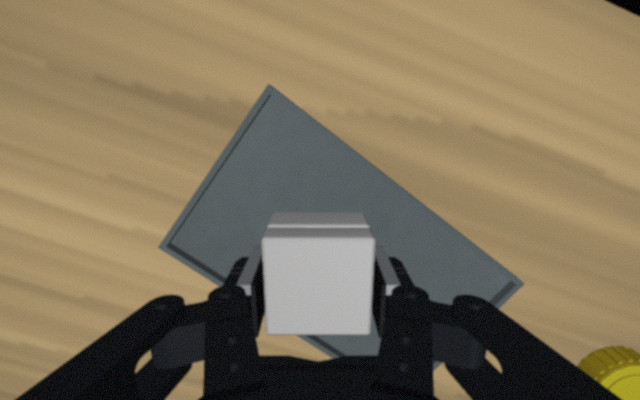

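View pics/s2.png

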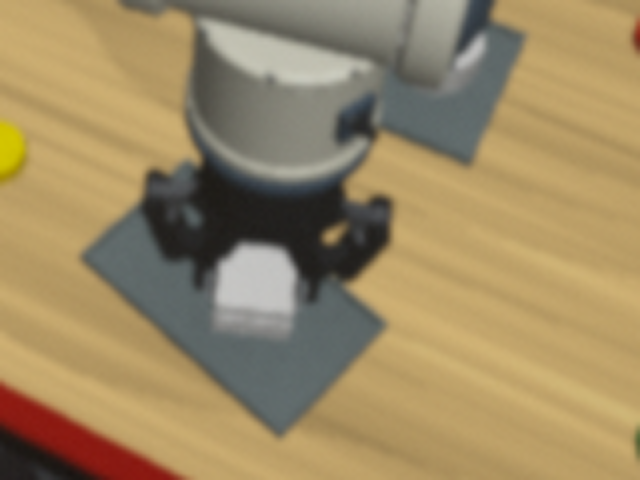

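```bash
python3 -c "
from h import *
st();print(rel(637.5,168.5,110,20.6),rel(654.5,-184,110,20.6))"
```

```text
t 5.45 tcp [637.8 168.5  29.1] psi 20.6 tilt 0.12 w 45.1 F [-0.9  0.1  6.8]
[-0.0, -0.0, -1.62, 0.04, -0.11, -0.0] [-2.16, 6.72, -1.62, 0.04, -0.11, -0.0]
```

>>> carry_out:
  targets: [1, 0, 0, -0.5, 0, 0, 0, 1, 0, 0, -1.1, 0, 0, 0, 1, 0, 0, -1.62, 0, 0, 0, 1, -0.43, 1.3, -1.62, 0, 0, 0, 1, -0.8, 2.5, -1.62, 0, 0, 0, 1, -1.18, 3.7, -1.62, 0, 0, 0, 1, -1.55, 4.8, -1.62, 0, 0, 0, 1, -1.85, 5.8, -1.62, 0, 0, 0, 1, -2.06, 6.4, -1.62, 0, 0, 0, 1, -2.16, 6.72, -1.62, 0, 0, 0]

```text
clock: 6.7
ee_pos: [0.6546, -0.1857, 0.1103]
orientation: [0.984, 0.178, 0.001, 0.0]
wrist_force: [0.1, 0.4, -0.6]
gripper_width: 0.045
```

```bash
python3 -c "
from h import *
st();print(rel(654.5,-184,30,20.6))"
```

```text
t 6.7 tcp [ 654.6 -185.7  110.3] psi 20.5 tilt 0.13 w 45.0 F [ 0.1  0.4 -0.6]
[0.01, -0.03, 1.61, 0.05, -0.12, -0.09]
```

>>> carry_out:
  targets: [1, 0, 0, 0.5, 0, 0, 0, 1, 0, 0, 1.0, 0, 0, 0, 1, 0, 0, 1.35, 0, 0, 0, 1, 0, 0, 1.55, 0, 0, 0, 1, 0, 0, 1.62, 0, 0, 0, 1, 0, 0, 1.62, 0, 0, 0, 0, 0, 0, 1.62, 0, 0, 0, 0, 0, 0, 1.62, 0, 0, 0, 0, 0, 0, 1.62, 0, 0, 0, 0, 0, 0, 1.62, 0, 0, 0]

```text
clock: 7.95
ee_pos: [0.6549, -0.1857, 0.0294]
orientation: [0.984, 0.178, 0.001, 0.0]
wrist_force: [-0.6, 0.8, -0.0]
gripper_width: 0.0854
```

```bash
python3 -c "
from h import *
st();psi=19.8
print(rel(654.5,-184,110,20.6),rel(461.7,-220.7,110,psi))"
```

```text
t 7.95 tcp [ 654.9 -185.7   29.4] psi 20.5 tilt 0.14 w 85.4 F [-0.6  0.8 -0. ]
[0.01, -0.03, -1.61, 0.06, -0.13, -0.09] [-3.86, -0.7, -1.62, 0.06, -0.13, 0.71]
```

```bash
python3 -c "
from h import *
print(rel(461.7,-220.7,110,109.8))"
```

```text
[-3.86, -0.7, -1.62, 0.15, -0.05, -89.29]
```

>>> carry_out:
  targets: [0, 0, 0, -0.6, 0, 0, 0, 0, 0, 0, -1.2, 0, 0, 0, 0, 0, 0, -1.62, 0, 0, -10, 0, -0.8, -0.1, -1.62, 0, 0, -20, 0, -1.8, -0.3, -1.62, 0, 0, -30, 0, -2.8, -0.5, -1.62, 0, 0, -40, 0, -3.86, -0.7, -1.62, 0, 0, -50, 0, -3.86, -0.7, -1.62, 0, 0, -60, 0, -3.86, -0.7, -1.62, 0, 0, -70, 0, -3.86, -0.7, -1.62, 0, 0, -80]

```text
clock: 9.2
ee_pos: [0.4616, -0.2207, 0.1101]
orientation: [0.637, 0.771, 0.001, 0.001]
wrist_force: [-0.5, -0.7, 0.4]
gripper_width: 0.0854
```

```bash
python3 -c "
from h import *
st();print(rel(461.7,-220.7,110,109.8),rel(461.7,-220.7,29,109.8))"
```

```text
t 9.2 tcp [ 461.6 -220.7  110.1] psi 100.8 tilt 0.16 w 85.4 F [-0.5 -0.7  0.4]
[-0.0, 0.0, 0.0, 0.14, 0.06, -8.98] [0.0, -0.0, 1.62, 0.14, 0.06, -8.98]
```

```bash
python3 -c "
from h import *
P=camera_params('wrist');im=read_camera('wrist')
t=np.linspace(0,6.28,50)
c=np.array([461.7,-220.7]);a=np.radians(109.8);u=np.array([np.cos(a),np.sin(a)])
q=np.c_[c[0]+23*np.cos(t),c[1]+23*np.sin(t),39+0*t]/1000
cv2.polylines(im,[proj('wrist',q,P).astype(int)],True,(255,0,0),1)
l=np.array([np.r_[c,39],np.r_[c+87*u,38]])/1000
cv2.polylines(im,[proj('wrist',l,P).astype(int)],False,(255,0,0),1)
cv2.imwrite('pics/w3.png',im[:,:,::-1])"
```

```text
(no output)
```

View pics/w3.png

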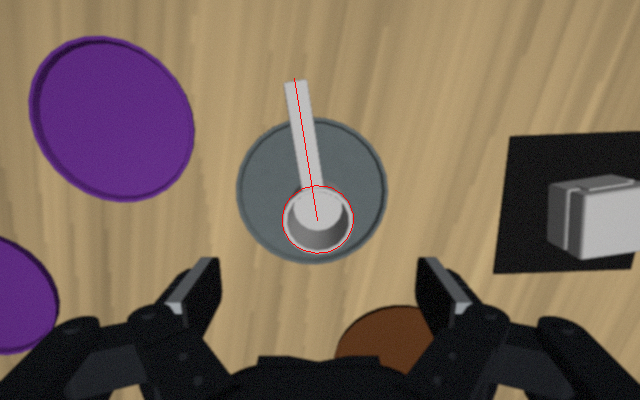

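The overlay fits: cup at (318,218), handle end near (297,82). Grey dish, with purple and brown clear of the fingers. Grasping.

>>> carry_out:
  targets: [0, 0, 0, 0.4, 0, 0, -9, 0, 0, 0, 0.8, 0, 0, -9, 0, 0, 0, 1.3, 0, 0, -9, 0, 0, 0, 1.64, 0, 0, -9, 0, 0, 0, 1.64, 0, 0, -9, 1, 0, 0, 1.64, 0, 0, -9, 1, 0, 0, 1.64, 0, 0, -9, 1, 0, 0, 1.64, 0, 0, -9, 1, 0, 0, 1.64, 0, 0, -9, 1, 0, 0, 1.64, 0, 0, -9]

```text
clock: 10.5
ee_pos: [0.4622, -0.2209, 0.0293]
orientation: [0.571, 0.821, 0.001, 0.002]
wrist_force: [-3.8, 1.5, 17.7]
gripper_width: 0.044
```

```bash
python3 -c "
from h import *
st();im=read_camera('wrist');cv2.imwrite('pics/w4.png',im[:,:,::-1])
print(rel(461.7,-220.7,110,109.8),rel(540,-50,130,90),rel(626.9,123.8,110,73.5))"
```

```text
t 10.5 tcp [ 462.2 -220.9   29.3] psi 110.4 tilt 0.24 w 44.0 F [-3.8  1.5 17.7]
[0.0, -0.0, -1.61, 0.19, 0.14, 0.56] [2.66, 2.65, -2.01, 0.21, 0.11, 20.36] [5.31, 5.49, -1.61, 0.23, 0.08, 36.86]
```

View pics/w4.png

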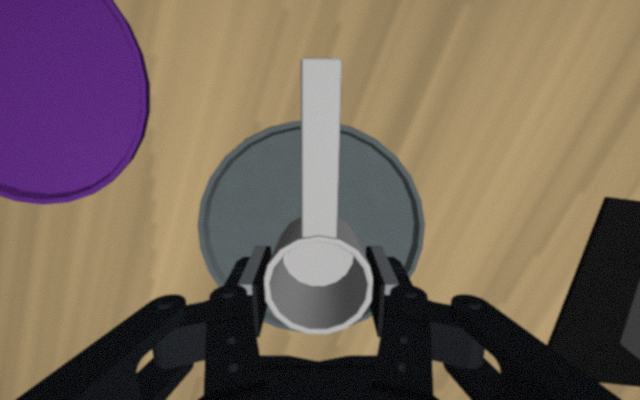

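>>> carry_out:
  targets: [1, 0, 0, -0.4, 0, 0, 0, 1, 0, 0, -1.0, 0, 0, 0, 1, 0, 0, -1.61, 0, 0, 0, 1, 0.9, 0.9, -1.61, 0, 0, 7, 1, 1.7, 1.8, -1.61, 0, 0, 14, 1, 2.6, 2.7, -1.61, 0, 0, 21, 1, 3.5, 3.6, -1.61, 0, 0, 28, 1, 4.4, 4.5, -1.61, 0, 0, 34, 1, 5.0, 5.1, -1.61, 0, 0, 36.9, 1, 5.31, 5.49, -1.61, 0, 0, 36.9]

```text
clock: 11.8
ee_pos: [0.6274, 0.1262, 0.1105]
orientation: [0.801, 0.598, 0.002, 0.002]
wrist_force: [0.5, -0.4, -1.0]
gripper_width: 0.0439
```

```bash
python3 -c "
from h import *
st();P=camera_params('wrist');im=read_camera('wrist')
q=proj('wrist',np.array([[.6364,.1545,.008]]),P)[0].astype(int);cv2.circle(im,tuple(int(v) for v in q),3,(255,0,0),-1)
cv2.imwrite('pics/w5.png',im[:,:,::-1]);print(rel(626.9,123.8,30,73.5))"
```

```text
t 11.8 tcp [627.4 126.2 110.5] psi 73.5 tilt 0.28 w 43.9 F [ 0.5 -0.4 -1. ]
[-0.09, -0.02, 1.61, 0.34, -0.09, 0.07]
```

View pics/w5.png

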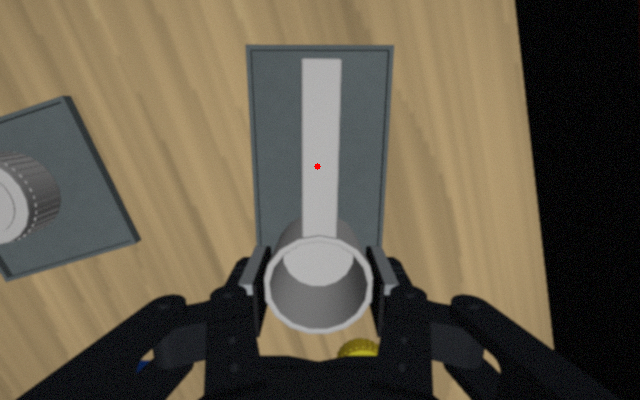

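>>> carry_out:
  targets: [1, -0.05, 0, 0.5, 0.2, 0, 0, 1, -0.09, -0.02, 1.0, 0.3, -0.1, 0, 1, -0.09, -0.02, 1.35, 0.3, -0.1, 0, 1, -0.09, -0.02, 1.55, 0.3, -0.1, 0, 1, -0.09, -0.02, 1.62, 0.3, -0.1, 0, 1, -0.09, -0.02, 1.62, 0.3, -0.1, 0, 0, -0.09, -0.02, 1.62, 0.3, -0.1, 0, 0, -0.09, -0.02, 1.62, 0.3, -0.1, 0, 0, -0.09, -0.02, 1.62, 0.3, -0.1, 0, 0, -0.09, -0.02, 1.62, 0.3, -0.1, 0]

```text
clock: 13.1
ee_pos: [0.627, 0.1236, 0.0296]
orientation: [0.801, 0.599, 0.0, 0.0]
wrist_force: [-0.2, -0.9, -0.6]
gripper_width: 0.085
```

```bash
python3 -c "
from h import *
st();print(rel(626.9,123.8,115,73.5),rel(421,199.3,115,73.5),rel(421,199.3,115,92))"
```

```text
t 13.1 tcp [627.  123.6  29.6] psi 73.6 tilt 0.05 w 85.0 F [-0.2 -0.9 -0.6]
[0.0, -0.0, -1.71, 0.05, 0.01, 0.06] [0.29, -4.38, -1.71, 0.05, 0.01, 0.06] [0.29, -4.38, -1.71, 0.04, 0.02, -18.44]
```

>>> carry_out:
  targets: [0, 0, 0, -0.6, 0, 0, 0, 0, 0, 0, -1.2, 0, 0, 0, 0, 0, 0, -1.71, 0, 0, 0, 0, 0.1, -1.2, -1.71, 0, 0, 0, 0, 0.2, -2.4, -1.71, 0, 0, 0, 0, 0.25, -3.5, -1.71, 0, 0, 0, 0, 0.29, -4.1, -1.71, 0, 0, 0, 0, 0.29, -4.38, -1.71, 0, 0, 0, 0, 0.29, -4.38, -1.71, 0, 0, 0, 0, 0.29, -4.38, -1.71, 0, 0, 0]

```text
clock: 14.35
ee_pos: [0.4225, 0.1994, 0.115]
orientation: [0.801, 0.599, 0.001, 0.001]
wrist_force: [-0.7, -0.1, 0.1]
gripper_width: 0.0849
```

```bash
python3 -c "
from h import *
st();P=camera_params('wrist');im=read_camera('wrist')
t=np.linspace(0,6.28,50)
c=np.array([421,199.3])
q=np.c_[c[0]+30*np.cos(t),c[1]+30*np.sin(t),33+0*t]/1000
cv2.polylines(im,[proj('wrist',q,P).astype(int)],True,(255,0,0),1)
cv2.imwrite('pics/w6.png',im[:,:,::-1]);print(rel(421,199.3,24,73.5))
im=read_camera('top');cv2.imwrite('pics/t6.png',cv2.resize(im[60:260,160:440],None,fx=2.8,fy=2.8,interpolation=cv2.INTER_CUBIC)[:,:,::-1])
"
```

```text
t 14.35 tcp [422.5 199.4 115. ] psi 73.5 tilt 0.11 w 84.9 F [-0.7 -0.1  0.1]
[-0.01, -0.03, 1.82, 0.1, -0.02, 0.02]
```

View pics/w6.png

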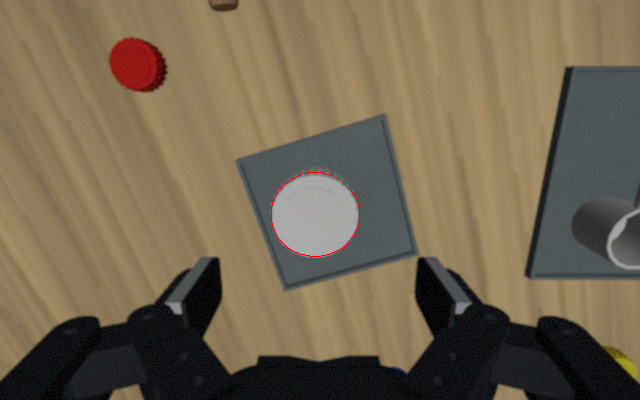

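View pics/t6.png

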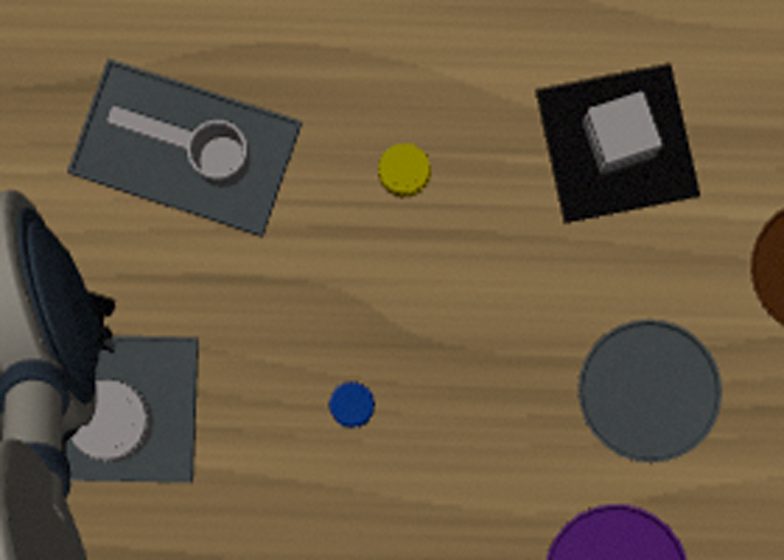

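Scoop lies centred in the long tray, and the lid outline fits at (315,215). Grasping the lid.

>>> carry_out:
  targets: [0, 0, -0.03, 0.6, 0, 0, 0, 0, 0, -0.03, 1.2, 0, 0, 0, 0, 0, -0.03, 1.6, 0, 0, 0, 0, 0, -0.03, 1.8, 0, 0, 0, 0, 0, -0.03, 1.8, 0, 0, 0, 1, 0, -0.03, 1.8, 0, 0, 0, 1, 0, -0.03, 1.8, 0, 0, 0, 1, 0, -0.03, 1.8, 0, 0, 0, 1, 0, -0.03, 1.8, 0, 0, 0, 1, 0, -0.03, 1.8, 0, 0, 0]

```text
clock: 15.7
ee_pos: [0.4214, 0.1998, 0.0262]
orientation: [0.801, 0.598, 0.001, 0.001]
wrist_force: [-1.6, -1.4, 20.2]
gripper_width: 0.0578
```

```bash
python3 -c "
from h import *
st();im=read_camera('wrist');cv2.imwrite('pics/w7.png',im[:,:,::-1])
im=cv2.imread('pics/t6.png');hsv=cv2.cvtColor(im,cv2.COLOR_BGR2HSV);m=cv2.inRange(hsv,(80,0,30),(130,90,110));mm=np.zeros_like(m);mm[300:480,560:740]=m[300:480,560:740]
c=max(cv2.findContours(mm,0,1)[0],key=cv2.contourArea);e=cv2.fitEllipse(c);print(e)
px=np.array(e[0])/2.8+[160-.3,60-.3];print(back('top',px,.004)*1000,back('top',px,.008)*1000)
print(rel(421,199.3,110,73.5),rel(456,-212.7,110,73.5))"
```

```text
t 15.7 tcp [421.4 199.8  26.2] psi 73.5 tilt 0.18 w 57.8 F [-1.6 -1.4 20.2]
((649.6967163085938, 390.79949951171875), (137.4598846435547, 139.9954833984375), 121.43463897705078)
[[ 455.88695546 -213.00623278]] [[ 455.49006859 -212.32745011]]
[-0.01, 0.0, -1.68, 0.17, -0.07, 0.02] [-7.71, 3.01, -1.68, 0.17, -0.07, 0.02]
```

View pics/w7.png

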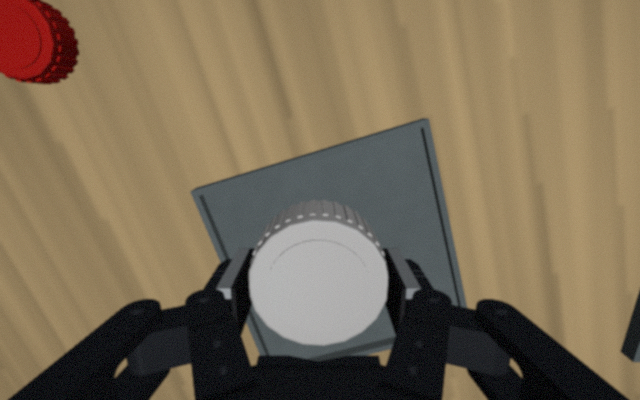

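>>> carry_out:
  targets: [1, 0, 0, -0.4, 0, 0, 0, 1, 0, 0, -1.0, 0, 0, 0, 1, 0, 0, -1.68, 0, 0, 0, 1, -0.8, 0.3, -1.68, 0, 0, 0, 1, -1.8, 0.7, -1.68, 0, 0, 0, 1, -2.8, 1.1, -1.68, 0, 0, 0, 1, -3.8, 1.5, -1.68, 0, 0, 0, 1, -4.8, 1.9, -1.68, 0, 0, 0, 1, -5.8, 2.3, -1.68, 0, 0, 0, 1, -6.8, 2.65, -1.68, 0, 0, 0]

```text
clock: 17.0
ee_pos: [0.4518, -0.1658, 0.1108]
orientation: [0.801, 0.598, 0.002, 0.001]
wrist_force: [0.6, 0.2, 0.4]
gripper_width: 0.0575
```

```bash
python3 -c "
from h import *
st();print(rel(455.8,-212.8,110,73.5),rel(455.8,-212.8,26.5,73.5))"
```

```text
t 17.0 tcp [ 451.8 -165.8  110.8] psi 73.5 tilt 0.25 w 57.5 F [0.6 0.2 0.4]
[-0.88, 0.34, 0.02, 0.25, -0.06, 0.0] [-0.88, 0.34, 1.69, 0.25, -0.06, 0.0]
```

>>> carry_out:
  targets: [1, -0.6, 0.25, 0, 0.2, 0, 0, 1, -0.88, 0.34, 0.3, 0.2, 0, 0, 1, -0.88, 0.34, 0.8, 0.2, 0, 0, 1, -0.88, 0.34, 1.3, 0.2, 0, 0, 1, -0.88, 0.34, 1.58, 0.2, 0, 0, 1, -0.88, 0.34, 1.68, 0.2, 0, 0, 1, -0.88, 0.34, 1.68, 0.2, 0, 0, 0, -0.88, 0.34, 1.68, 0.2, 0, 0, 0, -0.88, 0.34, 1.68, 0.2, 0, 0, 0, -0.88, 0.34, 1.68, 0.2, 0, 0]

```text
clock: 18.25
ee_pos: [0.4561, -0.2129, 0.0271]
orientation: [0.801, 0.598, 0.001, 0.0]
wrist_force: [-0.0, -0.3, -0.8]
gripper_width: 0.0852
```

```bash
python3 -c "
from h import *
st();print(rel(455.8,-212.8,110,73.5),rel(655,-185.7,110,20.6))"
```

```text
t 18.25 tcp [ 456.1 -212.9   27.1] psi 73.5 tilt 0.09 w 85.2 F [-0.  -0.3 -0.8]
[0.0, -0.01, -1.66, 0.07, -0.05, 0.01] [1.65, 3.66, -1.65, 0.04, -0.08, 52.91]
```

>>> carry_out:
  targets: [0, 0, 0, -0.5, 0, 0, 0, 0, 0, 0, -1.1, 0, 0, 0, 0, 0, 0, -1.65, 0, 0, 8, 0, 0.35, 0.75, -1.65, 0, 0, 17, 0, 0.8, 1.8, -1.65, 0, 0, 26, 0, 1.25, 2.8, -1.65, 0, 0, 35, 0, 1.65, 3.66, -1.65, 0, 0, 44, 0, 1.65, 3.66, -1.65, 0, 0, 53, 0, 1.65, 3.66, -1.65, 0, 0, 53, 0, 1.65, 3.66, -1.65, 0, 0, 53]

```text
clock: 19.5
ee_pos: [0.6544, -0.186, 0.1099]
orientation: [0.984, 0.18, 0.001, -0.0]
wrist_force: [0.2, -0.5, 0.1]
gripper_width: 0.0856
```

```bash
python3 -c "
from h import *
st();im=read_camera('wrist');cv2.imwrite('pics/w8.png',im[:,:,::-1])
im=read_camera('top');cv2.imwrite('pics/t8f.png',im[:,:,::-1]);cv2.imwrite('pics/t8.png',cv2.resize(im[60:260,160:440],None,fx=2.8,fy=2.8,interpolation=cv2.INTER_CUBIC)[:,:,::-1])
print(rel(655,-185.7,29,20.6))"
```

```text
t 19.5 tcp [ 654.4 -186.   109.9] psi 20.7 tilt 0.07 w 85.6 F [ 0.2 -0.5  0.1]
[0.01, -0.0, 1.62, 0.0, -0.08, 0.02]
```

View pics/w8.png

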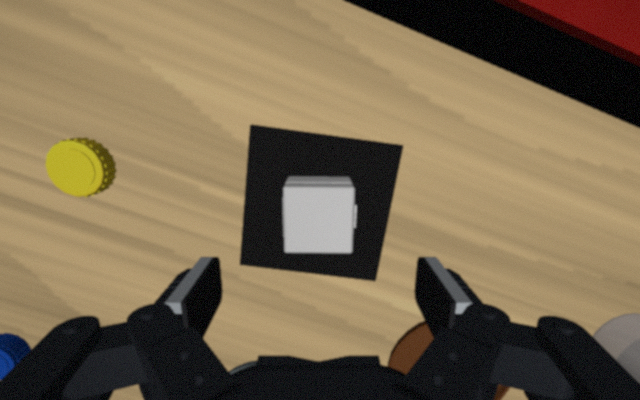

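View pics/t8.png

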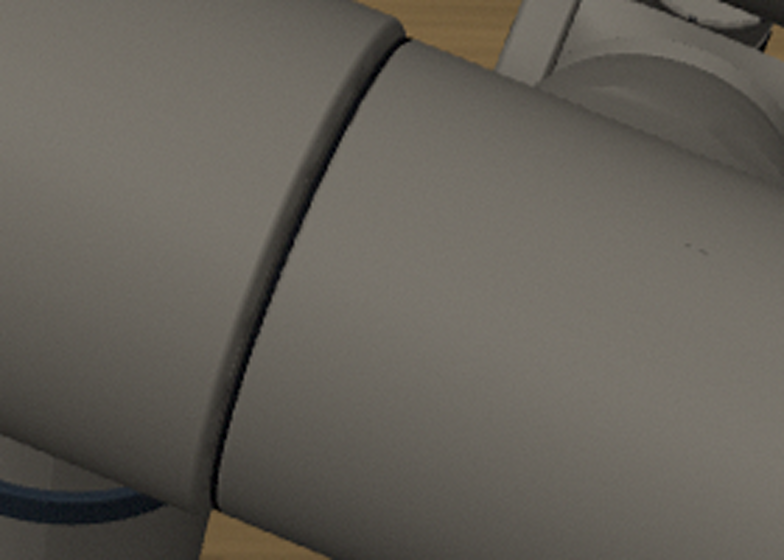

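The cap is upright on the mat, centred between the fingers at (318,215). The arm blocks the top view for now. Grasping.

>>> carry_out:
  targets: [0, 0, 0, 0.5, 0, 0, 0, 0, 0, 0, 1.0, 0, 0, 0, 0, 0, 0, 1.4, 0, 0, 0, 0, 0, 0, 1.63, 0, 0, 0, 0, 0, 0, 1.63, 0, 0, 0, 1, 0, 0, 1.63, 0, 0, 0, 1, 0, 0, 1.63, 0, 0, 0, 1, 0, 0, 1.63, 0, 0, 0, 1, 0, 0, 1.63, 0, 0, 0, 1, 0, 0, 1.63, 0, 0, 0]

```text
clock: 20.85
ee_pos: [0.6551, -0.1862, 0.0296]
orientation: [0.984, 0.179, 0.001, 0.0]
wrist_force: [-0.2, 0.6, 6.6]
gripper_width: 0.0449
```

```bash
python3 -c "
from h import *
st()
im=cv2.imread('pics/t6.png');
im=cv2.imread('pics/top0.png');hsv=cv2.cvtColor(im,cv2.COLOR_BGR2HSV)
m=cv2.inRange(hsv,(80,0,20),(130,110,200))
mm=np.zeros_like(m);mm[170:240,168:240]=m[170:240,168:240]
c=max(cv2.findContours(mm,0,1)[0],key=cv2.contourArea)[:,0,:]
for z in(.004,.008):
  r=cv2.minAreaRect((back('top',c,z)*1000).astype(np.float32));print(r)
print(rel(655,-185.7,120,20.6),rel(431.5,194,120,20.6),rel(431.5,194,120,0))"
```

```text
t 20.85 tcp [ 655.1 -186.2   29.6] psi 20.6 tilt 0.16 w 44.9 F [-0.2  0.6  6.6]
((431.4775390625, 194.0241241455078), (109.70814514160156, 111.892578125), 0.42337876558303833)
((431.1734313964844, 193.1568145751953), (109.29147338867188, 111.46758270263672), 0.42337724566459656)
[0.01, -0.01, -1.81, 0.06, -0.15, 0.02] [-1.5, -8.69, -1.82, 0.06, -0.15, 0.02] [-1.5, -8.69, -1.82, 0.03, -0.16, 20.62]
```

>>> carry_out:
  targets: [1, 0, 0, -0.4, 0, 0, 0, 1, 0, 0, -1.0, 0, 0, 0, 1, 0, 0, -1.82, 0, 0, 0, 1, -0.15, -0.9, -1.82, 0, 0, 4, 1, -0.35, -2.0, -1.82, 0, 0, 8, 1, -0.55, -3.1, -1.82, 0, 0, 12, 1, -0.7, -4.2, -1.82, 0, 0, 16, 1, -0.9, -5.3, -1.82, 0, 0, 20, 1, -1.1, -6.4, -1.82, 0, 0, 20.6, 1, -1.3, -7.5, -1.82, 0, 0, 20.6]

```text
clock: 22.1
ee_pos: [0.4615, 0.1433, 0.1215]
orientation: [1.0, -0.0, 0.002, -0.0]
wrist_force: [0.4, -0.8, 0.2]
gripper_width: 0.0443
```

```bash
python3 -c "
from h import *
st();print(rel(431.3,193.7,120,0),rel(431.3,193.7,29.8,0))"
```

```text
t 22.1 tcp [461.5 143.3 121.5] psi -0.0 tilt 0.28 w 44.3 F [ 0.4 -0.8  0.2]
[-0.6, -1.01, 0.03, -0.02, -0.27, -0.0] [-0.61, -1.01, 1.83, -0.02, -0.27, -0.0]
```

>>> carry_out:
  targets: [1, -0.3, -0.5, 0, 0, -0.2, 0, 1, -0.6, -1.0, 0.1, 0, -0.2, 0, 1, -0.6, -1.01, 0.6, 0, -0.2, 0, 1, -0.6, -1.01, 1.2, 0, -0.2, 0, 1, -0.6, -1.01, 1.6, 0, -0.2, 0, 1, -0.6, -1.01, 1.82, 0, -0.2, 0, 1, -0.6, -1.01, 1.83, 0, -0.2, 0, 0, -0.6, -1.01, 1.83, 0, -0.2, 0, 0, -0.6, -1.01, 1.83, 0, -0.2, 0, 0, -0.6, -1.01, 1.83, 0, -0.2, 0]

```text
clock: 23.35
ee_pos: [0.4322, 0.1939, 0.0302]
orientation: [1.0, -0.0, 0.001, -0.0]
wrist_force: [0.7, -0.7, -0.4]
gripper_width: 0.0855
```

```bash
python3 -c "
from h import *
st();print(rel(431.3,193.7,150,0),rel(400,-30,260,0))"
```

```text
t 23.35 tcp [432.2 193.9  30.2] psi -0.0 tilt 0.12 w 85.5 F [ 0.7 -0.7 -0.4]
[-0.01, 0.0, -2.4, -0.03, -0.12, -0.01] [-0.63, 4.47, -4.6, -0.03, -0.12, -0.01]
```

>>> carry_out:
  targets: [0, 0, 0, -0.6, 0, 0, 0, 0, 0, 0, -1.5, 0, 0, 0, 0, 0, 0, -2.7, 0, 0, 0, 0, 0, 0.5, -3.8, 0, 0, 0, 0, 0, 1.6, -4.4, 0, 0, 0, 0, 0, 2.8, -4.4, 0, 0, 0, 0, 0, 4.0, -4.4, 0, 0, 0, 0, 0, 5.2, -4.4, 0, 0, 0, 0, 0, 6.4, -4.4, 0, 0, 0, 0, 0, 7.6, -4.4, 0, 0, 0]

```text
clock: 24.6
ee_pos: [0.4312, -0.1882, 0.2503]
orientation: [1.0, -0.0, 0.001, -0.0]
wrist_force: [1.7, -0.0, 0.8]
gripper_width: 0.0854
```

>>> carry_out:
  targets: [0, -1, 1.4, 0, 0, 0, 0, 0, -1.8, 2.6, 0, 0, 0, 0, 0, -2.6, 3.9, 0, 0, 0, 0, 0, -3.2, 5, 0, 0, 0, 0, 0, -3.6, 6, 0, 0, 0, 0, 0, -3.6, 7, 0, 0, 0, 0, 0, -3.6, 7.5, 0, 0, 0, 0, 0, -3.6, 7.5, 0, 0, 0, 0, 0, -3.6, 7.5, 0, 0, 0, 0, 0, -3.6, 7.5, 0, 0, 0, 0]

```text
clock: 25.85
ee_pos: [0.2513, -0.5621, 0.2499]
orientation: [1.0, 0.0, 0.001, -0.0]
wrist_force: [0.2, 0.5, 0.1]
gripper_width: 0.0855
```

```bash
python3 - <<'E'
from h import *
st();im=read_camera('top');cv2.imwrite('pics/t9.png',cv2.resize(im[60:260,160:440],None,fx=2.8,fy=2.8,interpolation=cv2.INTER_CUBIC)[:,:,::-1])
s=read_camera('scene');cv2.imwrite('pics/s9.png',s[:,:,::-1])
for n in ["jar_lid","flip_cap","scoop","round_dish","square_tray","long_tray","blue_cap","yellow_cap"]:
    print(n,[(round(d["score"],2),[round(float(v),3) for v in d["position"]]) for d in pinpoint("top",n)[:2]])
im=cv2.cvtColor(im,cv2.COLOR_RGB2GRAY)
def comp(n,x0,y0,x1,y1,z):
    m=np.zeros_like(im);m[y0:y1,x0:x1]=(im[y0:y1,x0:x1]>110)
    k,l,s,c=cv2.connectedComponentsWithStats(m);i=1+np.argmax(s[1:,4])
    c=max(cv2.findContours((l==i).astype(np.uint8),0,1)[0],key=cv2.contourArea)[:,0,:]
    print(n,cv2.minAreaRect((back("top",c,z)*1000).astype(np.float32)))
comp("lid",370,170,415,230,.033);comp("cap",178,182,230,230,.038);comp("scoop",190,85,260,140,.038)
E
```

```text
t 25.85 tcp [ 251.3 -562.1  249.9] psi 0.0 tilt 0.14 w 85.5 F [0.2 0.5 0.1]
jar_lid [(0.66, [0.459, -0.21, 0.001])]
flip_cap [(0.95, [0.428, 0.196, 0.002])]
scoop [(0.94, [0.633, 0.157, 0.003])]
round_dish [(0.94, [0.315, -0.188, -0.002]), (0.69, [0.456, -0.214, 0.001])]
square_tray [(0.85, [0.434, 0.191, -0.003])]
long_tray [(0.97, [0.635, 0.153, 0.003])]
blue_cap [(0.57, [0.439, 0.017, -0.003])]
yellow_cap [(0.83, [0.623, -0.018, 0.003])]
lid ((456.4603271484375, -213.37744140625), (56.44236373901367, 55.88164138793945), 46.09065246582031)
cap ((432.52288818359375, 194.35975646972656), (43.35652542114258, 44.0375862121582), 87.90577697753906)
scoop ((628.9697265625, 118.82437133789062), (41.24861145019531, 31.803730010986328), 1.726938247680664)
```

View pics/t9.png

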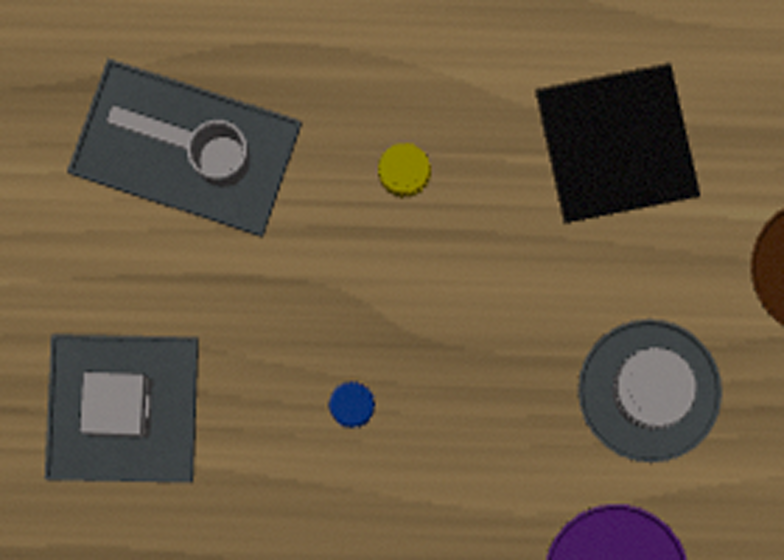

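View pics/s9.png

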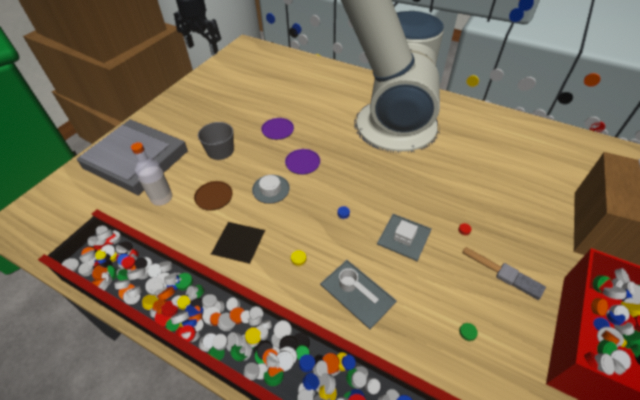

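All three samples sit centred in their own trays, and the blue and yellow caps haven't moved. Handing in.

```bash
python3 -c "
from station import *
print(job_done())"
```

```text
the job is handed in; nothing more can be done
None
```

All three samples are in their own trays. I parked the flip-top cap on the mat, then moved the scoop to the long tray, the jar lid to the round dish and the cap to the square tray. I handed in at about 26 s on the robot's clock, with the gripper open and clear of everything.

| Check in the last top view | Distance from tray centre |
|---|---|
| Jar lid in round dish | about 1 mm |
| Flip-top cap in square tray | about 1.5 mm |
| Scoop in long tray (handle along its length) | about 4 mm (pinpoint network) |

- **Upright and flat:** all three look upright and flat on the tray floors in the top and scene pictures; I did not measure tilt or height separately.
- **Bystanders:** the blue and yellow caps are within measuring error of where they started.
- **Checks that failed or disagreed:**
  - My brightness outline of the scoop missed the handle, because it caught only part of the cup. For the scoop I relied on the picture and the network.
  - The network also listed a purple look-alike as a round dish, with a higher score than the grey one. I ignored it.

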